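# Shelve the square jar behind the wire rack's lip

## Task

One square jar of beans was packed in the carton with the round jars. Bring it over the front lip of the wire rack and set it down gently on the lower deck, in the middle of the gap between the two square jars of its kind, in line with them and square to the rack. The jars are freshly sealed, so keep it upright all the way, leave the other jars where they are, and let go of it at the end.

Things in the scene. Friction and masses are not known exactly. Their poses are not given: they have to be found in the camera images.
- jar: The jar to shelve: square glass jar full of beans, aluminium screw cap, 116 mm tall, 0.3 to 0.55 kg. Flat-sided body 56 x 56 mm up to 72 mm; round shoulder narrowing to a 36 mm neck at 83 mm; round cap 42 mm across from 94 to 116 mm. Origin: centre of its underside; z up, x and y square to the flat sides. Starts upright in one of the carton's cells, square to the carton.
- carton: Open cardboard carton fixed to the worktop, 136 x 136 mm, 75 mm tall, walls, floor and partitions 4 mm thick. A cross of partitions as tall as the walls makes 2 x 2 cells of 62 x 62 mm, centred at x, y = +-33 mm. They leave 3 mm round the jar's body, so no finger fits there: only neck and cap are free. Flaps folded down outside. Origin: centre of its underside, axes square to its walls, z up.
- round_a: Round glass jar of beans in another cell of the carton, 58 mm across, 98 mm tall, cap 42 mm across from 76 to 98 mm. Origin: centre of its underside. Leave alone.
- round_b: A second round jar like round_a, in another cell of the carton. The fourth cell is empty. Leave alone.
- rack: White two-tier wire rack fixed to the worktop, 170 mm deep (x), 460 mm wide (y). Origin: centre of its footprint on the worktop; x points from its front (robot's side) to its back, z up. Lower deck: top at z = 50 mm. A low wire fence, top at z = 80 mm, runs along front, back and ends. Corner posts 12 mm thick at x = +-85, y = +-230 mm, to z = 238 mm. The worktop in front is clear.
- shelf_left: Square jar, the same kind as jar, standing on the lower deck, square to the rack, its axis about 65 mm behind the front lip, at the gap's +y side. Origin: centre of its underside. Leave alone.
- shelf_right: The other square jar on the lower deck, at the gap's -y side, about 190 mm from shelf_left centre to centre, so that about 134 mm lie free between their bodies. Origin: centre of its underside. Leave alone.
- lip (a point): Middle of the front lip's top rod (6 mm thick), 3 mm below its upper edge. The lip is the wire fence along the whole front of the lower deck, 4 mm thick below the rod, at x = -85 mm of the rack; it stands 30 mm above the deck. Axes as the rack.
- upper_front (a point): Middle of the front edge of the upper deck, on its underside, 166 mm above the lower deck, straight above the lip. The upper deck covers the same area as the lower, 6 mm thick, with a small flat box at each end (to z = 250 mm). The 116 mm jar must pass between lip and upper deck; standing below it, its cap has no room above for a gripper. Axes as the rack.

How it is judged:
On the way:
1. the jar is carried over the front lip: its underside above the lip's top (80 mm) and its axis from 60 mm before to 50 mm behind the lip (z of jar in the frame of rack above 0.08 m and x of jar in the frame of rack between -0.145 and -0.035 m and y of jar in the frame of rack between -0.2 and 0.2 m), for 0.05 s.
At the end, for the whole second after the job is handed in: The square jar stands upright (within 0.08 rad) and at rest on the rack's lower deck behind the front lip, in line with its two neighbours (its axis 49 to 81 mm behind the lip), its axis 70 to 125 mm from those of both neighbours, and its flat sides square to the rack within 15 degrees (z of jar in the frame of rack between 0.045 and 0.056 m and x of jar in the frame of rack between -0.036 and -0.004 m and horizontal distance between jar and shelf_left between 0.07 and 0.125 m and horizontal distance between jar and shelf_right between 0.07 and 0.125 m and angle between jar's own z axis and vertical below 0.08 rad and (angle between the x axis of jar and the x axis of rack, either way round below 0.26 rad or angle between the x axis of jar and the y axis of rack, either way round below 0.26 rad) and linear speed of jar below 0.02 m/s); the robot touches nothing.
It fails at once if the jar is tipped more than 30 degrees (angle between jar's own z axis and vertical above 0.52 rad).
It fails at once if the jar is dropped or banged on the rack (over 45 N) (contact force between jar and rack above 45 N).
It fails at once if a shelf jar is pushed more than 20 mm or tipped (distance of any of shelf_left, shelf_right from where it was at the start of the episode above 0.02 m or angle between any of shelf_left, shelf_right's own z axis and vertical above 0.3 rad).
It fails at once if a round jar is moved more than 20 mm or tipped in its cell (distance of any of round_a, round_b from where it was at the start of the episode above 0.02 m or angle between any of round_a, round_b's own z axis and vertical above 0.3 rad).
It also fails if it takes over 56 s, if anything falls off the work surface, if the arm or the gripper's body presses on something with over 40 N, if the wrist force passes 120 N, or if a joint passes its speed limit or range.

## Robot

A 6-joint arm with a two-finger parallel gripper is mounted at the origin on the work surface. World frame = base frame: x ahead of the robot, y to its left, z up, the work surface at z = 0. Lengths are in m, angles in rad, forces in N, time in s.
With the tool pointing down it reaches from about 0.275 to 0.825 m from the base axis. Payload 4.9 kg.
Tool frame: the origin (TCP) lies midway between the tips of the shut fingers; the grasp point (between the pads) lies 19 mm behind it (grip_point_offset is the distance from the TCP to the grasp point, in m); z points along the fingers, x is the direction in which the jaws open and shut, and the axes are right-handed (so a half turn about z gives the same grasp; the last joint's range is limited). The gripper opens to 85 mm and grips with 20 to 120 N. Pads are 22 mm wide; open, the fingers measure 114 mm over their backs; the gripper's body (76 mm by 85 mm) begins 54 mm behind the grasp point. The pads swing forward as they close: fully open they stand 13 mm farther back than shut.
Start: joints at [-1.297, 0.326, -0.193, 1.052, 0, 1.437], TCP at [0.218, -0.505, 0.231] pointing down, gripper open.
Joint ranges: [-2.65, 2.65], [-0.97, 1.79], [-1.3, 1.35], [-1.93, 2.1], [-1.47, 1.37], [-3.14, 3.14]. Speed limits (rad/s): [2.57, 2.57, 3.14, 3.14, 3.14, 3.14].

## Interface

Orientations are given as a rotation vector (axis times angle).
In Python, from cell import * gives the robot as it stands. Calls block until the motion is done:
- movep(position, orientation): joint-space move of the TCP to a pose.
- move_l(position, velocity=0.15, rot=None, until_force=None): straight line of the TCP; rot=None keeps the orientation; velocity is the mean speed in m/s. With until_force (N) it stops when the force on the tool has changed by that much, and returns True; else False.
- set_joints(angles): joint-space move.
- let_go() and grab(newtons=None): open the fingers fully, or close them until they stop; newtons is the grip in N (None keeps the last).
- sleep(seconds).
- ik(position, orientation): joint angles nearest the present ones, or None.
- get_state(): the state.
- grab_frame(name): name is "scene" or "top" or "wrist"; returns a dict with "img" (384x512x3 uint8, red, green, blue), "fx", "fy", "cx", "cy" (pixels), "cam_to_world" (4x4, takes a point from camera to world coordinates); the wrist camera has in their place "T_tool_cam" (4x4, takes a point from camera to tool coordinates, whose origin is the TCP and whose axes are the tool frame's). Camera axes: x right, y down, z forward; pixel columns grow to the right and rows downward; lengths in m; the calibration is good to about 2 mm. A picture is of the moment at which its call begins: read the wrist's pose just before it. There is no depth.
A pose or a line that the arm cannot do raises MotionError and nothing moves.
- sign_off(): hands the job in, once; it reports no verdict.
Trained networks look in the newest picture that a camera, given by its name, has taken for a name from the list of things; names that differ only in an ending like _2 or _b are one class to them, and where a whole thing is asked for, a point or a joint stands for the part that bears it (a point fixed in the world has none). Each returns a list of dicts, best first, with "score" (0 to 1); they miss things now and then, are a little off and sometimes report something else, mostly with a low value. They report only what shows in the picture. A call takes as long as a camera call.
- spot_in(camera, name): "centre" ([column, row] in pixels, amid what is visible of it).
- silhouettes(camera, name): "mask" (384x512 bool, what is visible of it) and "centre" ([column, row] in pixels, amid what is visible of it).
- tip_of(camera, name): "centre" ([column, row] in pixels: a listed point, or the origin of a listed thing).
The state is a dict: "clock": time; "q": joint angles; "joint_velocities": joint speeds; "tau": joint torques, N m; "position": TCP position; "eef_rot": TCP orientation; "contact_force": force on the tool from outside, world axes, zero at the start; "wrist_torque": the same for the moment, N m; "finger_gap": opening from 0.0 (shut) to 1.0 (fully open).
Only numpy, scipy, OpenCV 4.12 (cv2) and the standard library are available. Lean on these libraries where they do the work, as an engineer would, in place of code of your own. Each camera call takes 0.05 s, during which the arm holds its last target. There are 200 camera calls.

## Working session

There is one attempt and no reset: what is moved stays moved. The work goes in short steps, each a Python script; the robot and the scene stay as the last script left them, time stands still between calls to the robot, and variables do not carry over. Pictures are saved under pics/ and viewed, about 8 in all and at most 12, crops included, and the job is handed in when it is done.

```bash
ls; mkdir -p pics; python3 - <<'E'
from cell import *
import cv2,numpy as np
s=get_state();print(s['clock'],s['position'],s['eef_rot'],s['finger_gap'])
ims=[]
for c in ["scene","top","wrist"]:
    f=grab_frame(c);cv2.imwrite(f"pics/{c}0.png",f['img'][:,:,::-1])
    print(c,f['fx'],f['fy'],f['cx'],f['cy'],np.round(np.array(f.get('cam_to_world',f.get('T_tool_cam'))),4).tolist())
    ims.append(f['img'][:,:,::-1])
    for n in ["jar","carton","round_a","rack","shelf_left","lip","upper_front"]:
        print(n,[(np.round(d['centre'],1).tolist(),round(d['score'],2)) for d in tip_of(c,n)],[(np.round(d['centre'],1).tolist(),round(d['score'],2)) for d in spot_in(c,n)] )
cv2.imwrite("pics/a.png",cv2.resize(np.hstack(ims[:2]),(800,300)))
E
```

```text
pics
0.0 [ 0.21796115 -0.50433744  0.23050801] [-2.62423755e+00  1.72508351e+00  2.03003873e-03] 0.9991770689206722
scene 420.8118148277516 420.8118148277516 258.4705443115026 190.87161499823367 [[-0.9964, -0.0813, 0.0239, 0.5026], [-0.0847, 0.946, -0.313, 0.4254], [0.0028, -0.3139, -0.9495, 1.2898], [0.0, 0.0, 0.0, 1.0]]
jar [([287.3, 289.0], 0.78)] [([289.7, 288.7], 0.73), ([219.9, 137.3], 0.16)]
carton [([278.7, 306.5], 0.87)] [([273.8, 312.6], 0.84)]
round_a [([266.0, 293.6], 0.92), ([293.0, 313.4], 0.59)] [([292.4, 312.0], 0.68)]
rack [([216.6, 154.4], 0.76)] [([195.6, 137.1], 0.63)]
shelf_left [([215.0, 196.3], 0.58)] [([215.5, 194.5], 0.96)]
lip [([242.9, 147.8], 0.94), ([216.7, 198.0], 0.21)] [([208.1, 143.6], 0.81)]
upper_front [([241.9, 131.7], 0.9)] [([206.8, 142.1], 0.96)]
top 490.55425448026426 490.55425448026426 254.6468944661044 185.4448877792655 [[0.0186, -0.9954, 0.0943, 0.4089], [-0.9998, -0.019, -0.0033, 0.0433], [0.0051, -0.0942, -0.9955, 1.5492], [0.0, 0.0, 0.0, 1.0]]
jar [([166.4, 227.3], 0.95)] [([164.1, 229.1], 0.81), ([303.6, 133.9], 0.21)]
carton [([156.9, 224.1], 0.66)] [([145.7, 217.0], 0.55)]
round_a [([149.0, 232.2], 0.86), ([164.1, 205.8], 0.83)] [([143.0, 235.7], 0.81), ([164.4, 228.8], 0.69), ([163.2, 210.1], 0.58)]
rack [([301.9, 147.6], 0.79)] [([294.0, 121.0], 0.77)]
shelf_left [([253.2, 153.1], 0.76)] [([252.0, 149.3], 0.66)]
lip [([306.5, 168.5], 0.96), ([149.8, 230.3], 0.59)] [([304.8, 132.1], 0.66), ([253.4, 150.0], 0.46)]
upper_front [([314.8, 166.5], 0.75)] [([305.7, 133.8], 0.7)]
wrist 283.9761317498483 283.9761317498483 252.20094322637308 193.8037878197931 [[1.0, -0.0006, 0.0003, -0.0003], [0.0005, 0.9486, 0.3166, -0.081], [-0.0004, -0.3166, 0.9486, -0.1428], [0.0, 0.0, 0.0, 1.0]]
jar [] []
carton [] []
round_a [] []
rack [] []
shelf_left [] []
lip [] []
upper_front [] []
```

View pics/top0.png

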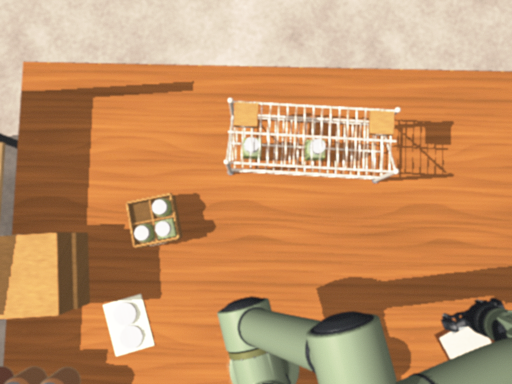

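View pics/scene0.png

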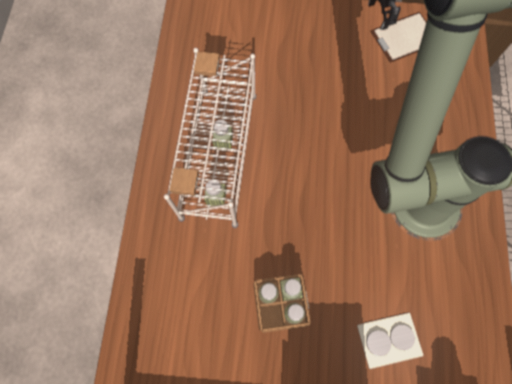

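Top view: the jar is in the carton's lower-right cell at about (164,229), with the round jars at (161,207) and (141,233) and the empty cell at (143,212). The rack is at about (310,145), with the shelf jars at (252,148) and (317,148). The scene view agrees. Next I'll convert these to positions.

```bash
cat >h.py <<'E'
from cell import *
import cv2,numpy as np
from scipy.spatial.transform import Rotation as R
def cam(c):
    s=get_state(); f=grab_frame(c)
    if c=="wrist":
        T=np.eye(4);T[:3,:3]=R.from_rotvec(s['eef_rot']).as_matrix();T[:3,3]=s['position'];T=T@np.array(f['T_tool_cam'])
    else: T=np.array(f['cam_to_world'])
    f['T']=T; return f
def px2w(f,p,z):
    d=f['T'][:3,:3]@np.array([(p[0]-f['cx'])/f['fx'],(p[1]-f['cy'])/f['fy'],1]);o=f['T'][:3,3]
    return (o+d*(z-o[2])/d[2])[:2]
def rot(toolx,toolz):
    z=np.array(toolz,float);z/=np.linalg.norm(z);x=np.array(toolx,float);x-=z*(x@z);x/=np.linalg.norm(x)
    return R.from_matrix(np.c_[x,np.cross(z,x),z]).as_rotvec()
E
python3 - <<'E'
from h import *
for c in ["scene","top"]:
    f=cam(c);print(c)
    for n,z in [("jar",.004),("carton",0),("round_a",.004),("rack",0),("shelf_left",.05),("lip",.077),("upper_front",.216)]:
        print(n,[(np.round(px2w(f,d['centre'],z),4).tolist(),round(d['score'],2)) for d in tip_of(c,n)])
    if c=="top":
        print('caps',[np.round(px2w(f,p,z),3) for p,z in [((164,229),.12),((161,207),.102),((141,233),.102),((252,147),.166),((317,148),.166)]])
        print('posts',[np.round(px2w(f,p,.238),3) for p in [(231,100),(397,110),(228,166),(377,180)]])
        im=f['img'][:,:,::-1]
        a=cv2.resize(im[90:190,215:415],None,fx=4,fy=4,interpolation=cv2.INTER_CUBIC)
        b=cv2.resize(im[185:255,115:190],None,fx=3,fy=3,interpolation=cv2.INTER_CUBIC)
        o=np.zeros((400+210,800,3),np.uint8);o[:400]=a;o[400:,:225]=b;cv2.imwrite('pics/b.png',o[:600])
E
```

```text
scene
jar [([0.4192, 0.3007], 0.78)]
carton [([0.4419, 0.3414], 0.91)]
round_a [([0.4775, 0.3186], 0.78), ([0.3969, 0.3695], 0.67)]
rack [([0.671, -0.1194], 0.8)]
shelf_left [([0.6595, 0.0491], 0.9)]
lip [([0.5845, -0.1024], 0.84)]
upper_front [([0.5773, -0.1042], 0.67), ([0.4337, 0.3164], 0.59)]
top
jar [([0.4103, 0.3005], 0.78)]
carton [([0.4329, 0.3334], 0.63)]
round_a [([0.402, 0.3744], 0.85), ([0.4761, 0.3195], 0.65)]
rack [([0.6778, -0.1119], 0.57)]
shelf_left [([0.6525, 0.0407], 0.83), ([0.6763, -0.1072], 0.25)]
lip [([0.6021, -0.1242], 0.84)]
upper_front [([0.5885, -0.11], 0.58)]
caps [array([0.412, 0.299]), array([0.477, 0.313]), array([0.4  , 0.369]), array([0.65 , 0.048]), array([ 0.651, -0.137])]
posts [array([0.766, 0.108]), array([ 0.747, -0.346]), array([0.584, 0.112]), array([ 0.554, -0.29 ])]
```

View pics/b.png

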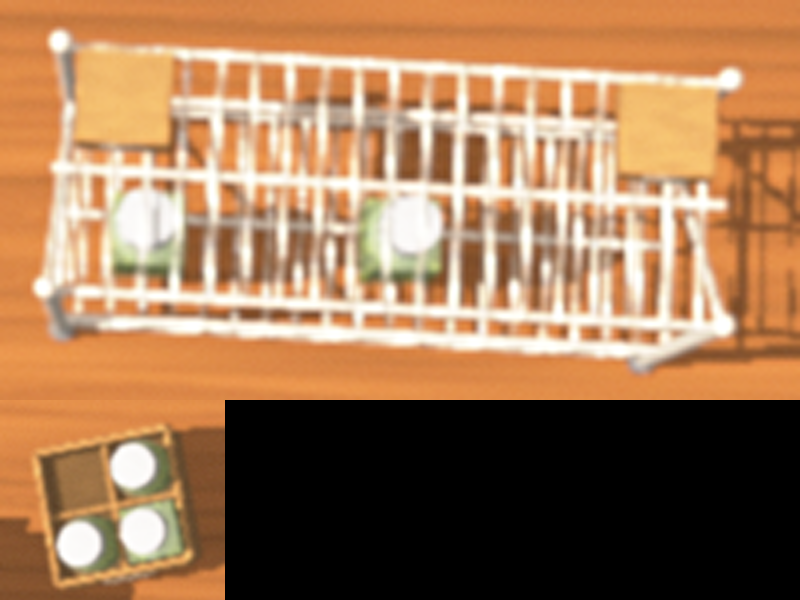

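```bash
python3 - <<'E'
from h import *
f=cam("top")
P=[px2w(f,(215+u/4,90+v/4),.238) for u,v in [(60,40),(730,78),(42,286),(724,326)]]
print(np.round(P,4));BL,BR,FL,FR=P
c=sum(P)/4
ang=lambda d:np.degrees(np.arctan2(d[1],d[0]))
print('centre',c,'yaws',[ang(d) for d in (BL-FL,BR-FR)],[ang(d)-90 for d in (BL-BR,FL-FR)])
S=[px2w(f,(215+u/4,90+v/4),.166) for u,v in [(145,218),(412,222)]];print('shelf',S,ang(S[0]-S[1])-90)
m=sum(S)/2;yaw=np.radians(ang(BL-BR+FL-FR)-90);ex=np.array([np.cos(yaw),np.sin(yaw)])
print('mid in rack x',(m-c)@ex,yaw)
C=[px2w(f,(115+u/3,185+(v-400)/3),.075) for u,v in [(38,455),(170,430),(192,555),(58,584)]]
print('carton',sum(C)/4,ang(C[0]-C[1])-90,ang(C[1]-C[2]),[np.linalg.norm(C[0]-C[1]),np.linalg.norm(C[1]-C[2])])
print('caps',[np.round(px2w(f,(115+u/3,185+(v-400)/3),z),4) for u,v,z in [(143,531,.12),(134,467,.102),(80,543,.102)]])
# feasibility of horizontal poses
s=get_state()
for tilt in (0,15,30):
  a=np.radians(tilt);tz=[ex[0]*np.cos(a),ex[1]*np.cos(a),-np.sin(a)];ty=[-ex[1],ex[0],0]
  for r in (.45,.5,.55,.66):
    for z in (.06,.11,.16):
      p=np.array([*(m+ex*(r-.66)),z])
      for sg in (1,-1):
        q=ik(p,rot(np.array(ty)*sg,tz));print(tilt,r,z,sg,None if q is None else np.round(q,2))
E
```

```text
[[ 0.766   0.1106]
 [ 0.7487 -0.3469]
 [ 0.5964  0.1187]
 [ 0.5781 -0.3414]]
centre [ 0.67231245 -0.11475411] yaws [np.float64(-2.7596651655782365), np.float64(-1.8666267014244748)] [np.float64(-2.168499686718974), np.float64(-2.2781154522607068)]
shelf [array([0.65711861, 0.05058741]), array([ 0.65795187, -0.1400725 ])] 0.25040514489325005
mid in rack x -0.017482324616199668 -0.03880679923386936
carton [0.43805389 0.34033048] 11.880879418297411 11.898474020371323 [np.float64(0.13405270641961134), np.float64(0.12702441847242166)]
caps [array([0.4133, 0.3029]), array([0.4758, 0.3172]), array([0.4006, 0.3672])]
0 0.45 0.06 1 None
0 0.45 0.06 -1 None
0 0.45 0.11 1 None
0 0.45 0.11 -1 None
0 0.45 0.16 1 None
0 0.45 0.16 -1 None
0 0.5 0.06 1 None
0 0.5 0.06 -1 None
0 0.5 0.11 1 None
0 0.5 0.11 -1 None
0 0.5 0.16 1 None
0 0.5 0.16 -1 None
0 0.55 0.06 1 None
0 0.55 0.06 -1 None
0 0.55 0.11 1 None
0 0.55 0.11 -1 None
0 0.55 0.16 1 None
0 0.55 0.16 -1 None
0 0.66 0.06 1 None
0 0.66 0.06 -1 None
0 0.66 0.11 1 None
0 0.66 0.11 -1 None
0 0.66 0.16 1 None
0 0.66 0.16 -1 None
15 0.45 0.06 1 None
1
[... 514 characters left out ...]
.81  0.25  3.07]
30 0.45 0.06 1 None
30 0.45 0.06 -1 None
30 0.45 0.11 1 None
30 0.45 0.11 -1 None
30 0.45 0.16 1 None
30 0.45 0.16 -1 None
30 0.5 0.06 1 None
30 0.5 0.06 -1 None
30 0.5 0.11 1 None
30 0.5 0.11 -1 None
30 0.5 0.16 1 None
30 0.5 0.16 -1 None
30 0.55 0.06 1 None
30 0.55 0.06 -1 None
30 0.55 0.11 1 None
30 0.55 0.11 -1 None
30 0.55 0.16 1 None
30 0.55 0.16 -1 None
30 0.66 0.06 1 [-0.27  0.78 -1.15 -1.39  0.2  -0.12]
30 0.66 0.06 -1 [-0.27  0.78 -1.15 -1.39  0.2   3.02]
30 0.66 0.11 1 [-0.27  0.6  -1.15 -1.22  0.2  -0.12]
30 0.66 0.11 -1 [-0.27  0.6  -1.15 -1.22  0.2   3.02]
30 0.66 0.16 1 [-0.27  0.43 -1.13 -1.03  0.2  -0.12]
30 0.66 0.16 -1 [-0.27  0.43 -1.13 -1.03  0.2   3.02]
```

```bash
python3 - <<'E'
from h import *
def feas(axis,z0,yaw,tilt,h,off):
    a=np.radians(tilt);e=np.array([np.cos(yaw),np.sin(yaw)])
    tz=np.array([e[0]*np.cos(a),e[1]*np.cos(a),-np.sin(a)])
    g=np.array([*(axis-e*off),z0+h]);return ik(g+tz*.019,rot([-e[1],e[0],0],tz))
m=np.array([.6575,-.045]);yaw=-.039;e=np.array([np.cos(yaw),np.sin(yaw)])
print("rack: dx from final, z0 (underside)")
for t in (25,30,35,40,45,50):
    print(t,[(dx,z,h) for h in (45,) for dx in (0,-.05,-.1,-.14,-.18,-.22) for z in (.05,.09) if feas(m+e*dx,z,yaw,t,h/1000,.012) is not None])
print("worktop radial")
for az in (.0,.38,-.7):
  for t in (30,35,40,45,50):
    print(az,t,[(r,z) for r in (.45,.5,.52,.54,.56,.58,.6,.62) for z in (0,.1) if feas(r*np.array([np.cos(az),np.sin(az)]),z,az,t,.045,.012) is not None])
E
```

```text
rack: dx from final, z0 (underside)
25 [(0, 0.05, 45), (0, 0.09, 45)]
30 [(0, 0.05, 45), (0, 0.09, 45), (-0.05, 0.05, 45), (-0.05, 0.09, 45)]
35 [(0, 0.05, 45), (0, 0.09, 45), (-0.05, 0.05, 45), (-0.05, 0.09, 45)]
40 [(0, 0.05, 45), (0, 0.09, 45), (-0.05, 0.05, 45), (-0.05, 0.09, 45), (-0.1, 0.05, 45), (-0.1, 0.09, 45)]
45 [(0, 0.05, 45), (0, 0.09, 45), (-0.05, 0.05, 45), (-0.05, 0.09, 45), (-0.1, 0.05, 45), (-0.1, 0.09, 45), (-0.14, 0.09, 45)]
50 [(0, 0.05, 45), (0, 0.09, 45), (-0.05, 0.05, 45), (-0.05, 0.09, 45), (-0.1, 0.05, 45), (-0.1, 0.09, 45), (-0.14, 0.05, 45), (-0.14, 0.09, 45), (-0.18, 0.09, 45)]
worktop radial
0.0 30 [(0.6, 0), (0.6, 0.1), (0.62, 0), (0.62, 0.1)]
0.0 35 [(0.58, 0), (0.58, 0.1), (0.6, 0), (0.6, 0.1), (0.62, 0), (0.62, 0.1)]
0.0 40 [(0.54, 0.1), (0.56, 0), (0.56, 0.1), (0.58, 0), (0.58, 0.1), (0.6, 0), (0.6, 0.1), (0.62, 0), (0.62, 0.1)]
0.0 45 [(0.5, 0.1), (0.52, 0.1), (0.54, 0), (0.54, 0.1), (0.56, 0), (0.56, 0.1), (0.58, 0), (0.58, 0.1), (0.6, 0), (0.6, 0.1), (0.62, 0), (0.62, 0.1)]
0.0 50 [(0.5, 0.1), (0.52, 0), (0.52, 0.1), (0.54, 0), (0.54, 0.1), (0.56
[... 518 characters left out ...]
 0), (0.52, 0.1), (0.54, 0), (0.54, 0.1), (0.56, 0), (0.56, 0.1), (0.58, 0), (0.58, 0.1), (0.6, 0), (0.6, 0.1), (0.62, 0), (0.62, 0.1)]
-0.7 30 [(0.6, 0), (0.6, 0.1), (0.62, 0), (0.62, 0.1)]
-0.7 35 [(0.58, 0), (0.58, 0.1), (0.6, 0), (0.6, 0.1), (0.62, 0), (0.62, 0.1)]
-0.7 40 [(0.54, 0.1), (0.56, 0), (0.56, 0.1), (0.58, 0), (0.58, 0.1), (0.6, 0), (0.6, 0.1), (0.62, 0), (0.62, 0.1)]
-0.7 45 [(0.5, 0.1), (0.52, 0.1), (0.54, 0), (0.54, 0.1), (0.56, 0), (0.56, 0.1), (0.58, 0), (0.58, 0.1), (0.6, 0), (0.6, 0.1), (0.62, 0), (0.62, 0.1)]
-0.7 50 [(0.5, 0.1), (0.52, 0), (0.52, 0.1), (0.54, 0), (0.54, 0.1), (0.56, 0), (0.56, 0.1), (0.58, 0), (0.58, 0.1), (0.6, 0), (0.6, 0.1), (0.62, 0), (0.62, 0.1)]
```

```bash
cat >>h.py <<'E'
def tilted(axis,z0,yaw,tilt=45,h=.05,off=.016,sg=1):
    """TCP pose gripping jar (axis xy, underside z0) on its flats, tool pointing along yaw, tilted down."""
    a=np.radians(tilt);e=np.array([np.cos(yaw),np.sin(yaw)])
    tz=np.array([e[0]*np.cos(a),e[1]*np.cos(a),-np.sin(a)])
    return np.array([*(np.array(axis)-e*off),z0+h])+tz*.019, rot(np.array([-e[1],e[0],0])*sg,tz)
def down(p,deg): 
    a=np.radians(deg); return rot([np.cos(a),np.sin(a),0],[0,0,-1])
E
python3 - <<'E'
from h import *
az=.38;P=.58*np.array([np.cos(az),np.sin(az)]);m=np.array([.6575,-.045]);yaw=-.039;e=np.array([np.cos(yaw),np.sin(yaw)])
f=lambda q:None if q is None else np.round(q,2).tolist()
for sg in(1,-1):
  for n,a in [('P',(P,0,az)),('Pup',(P,.1,az)),('-.13',(m-e*.13,.088,yaw)),('-.13 hi',(m-e*.13,.1,yaw)),('fin',(m,.05,yaw)),('fin up',(m,.088,yaw))]:
    print(sg,n,f(ik(*tilted(*a,sg=sg))))
for d in (56.9,236.9,-33.1,146.9): print(d,f(ik([.413,.302,.10],down(0,d))),f(ik([P[0],P[1],.09],down(0,d+9.9))))
best=min((56.9,236.9,-33.1,146.9),key=lambda d:abs(ik([.413,.302,.10],down(0,d))[5]))
print(best)
r=down(0,best);movep([.413,.302,.26],r)
F=cam("wrist");cv2.imwrite('pics/w1.png',F['img'][:,:,::-1])
for n,z in [("jar",.004),("round_a",.004),("carton",0)]: print(n,[(np.round(d['centre']),np.round(px2w(F,d['centre'],z),4).tolist(),round(d['score'],2)) for d in tip_of("wrist",n)],[(np.round(d['centre']),round(d['score'],2)) for d in spot_in("wrist",n)])
print(get_state()['clock'])
# predicted cap-top projection
def proj(p):
    c=np.linalg.inv(F['T'])@np.array([*p,1]);return c[0]/c[2]*F['fx']+F['cx'],c[1]/c[2]*F['fy']+F['cy']
print('pred cap',proj([.413,.302,.12]),'scale',[proj([.413+.02,.302,.12])])
E
```

```text
1 P [0.18, 0.56, -1.19, -0.94, 0.14, -0.15]
1 Pup [0.18, 0.21, -1.11, -0.53, 0.14, -0.15]
1 -.13 [-0.34, 0.18, -1.24, -0.62, 0.21, -0.22]
1 -.13 hi [-0.34, 0.14, -1.22, -0.56, 0.21, -0.22]
1 fin [-0.25, 0.44, -0.97, -0.61, 0.15, -0.15]
1 fin up [-0.25, 0.35, -0.94, -0.49, 0.15, -0.15]
-1 P [0.18, 0.56, -1.19, -0.94, 0.14, 3.0]
-1 Pup [0.18, 0.21, -1.11, -0.53, 0.14, 3.0]
-1 -.13 [-0.34, 0.18, -1.24, -0.62, 0.21, 2.93]
-1 -.13 hi [-0.34, 0.14, -1.22, -0.56, 0.21, 2.93]
-1 fin [-0.25, 0.44, -0.97, -0.61, 0.15, 2.99]
-1 fin up [-0.25, 0.35, -0.94, -0.49, 0.15, 2.99]
56.9 [0.49, 0.39, -0.47, 0.71, 0.0, 1.06] [0.25, 0.51, -0.3, 0.76, 0.0, 0.66]
236.9 [0.49, 0.39, -0.47, 0.71, 0.0, -2.08] [0.25, 0.51, -0.3, 0.76, 0.0, -2.48]
-33.1 [0.49, 0.39, -0.47, 0.71, -0.0, 2.64] [0.25, 0.51, -0.3, 0.76, 0.0, 2.23]
146.9 [0.49, 0.39, -0.47, 0.71, -0.0, -0.51] [0.25, 0.51, -0.3, 0.76, 0.0, -0.91]
146.9
jar [(array([251., 165.]), [0.4189, 0.308], 0.98)] [(array([254., 174.]), 0.84)]
round_a [(array([283., 192.]), [0.4024, 0.3678], 0.9), (array([221., 193.]), [0.4804, 0.3187], 0.66)] [(array([290., 207.]), 0.87), (array([215., 207.]), 0.77), (array([ 18., 122.]), 0.72)]
carton [(array([249., 194.]), [0.4464, 0.3445], 0.75)] [(array([251., 219.]), 0.64)]
6.3667
pred cap (np.float64(252.56397856050552), np.float64(182.31722167123576)) scale [(np.float64(236.59751800701127), np.float64(192.3492118053645))]
```

View pics/w1.png

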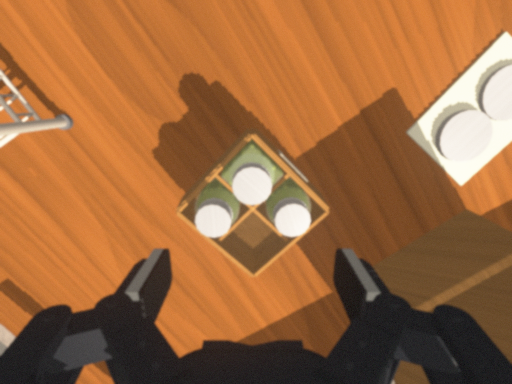

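The cap shows at (252,184), against a predicted (252.6,182.3), so it is within 2 mm. The jaws lie along the carton's diagonal and clear both round caps. I'll grasp it.

```bash
python3 - <<'E'
from h import *
r=down(0,146.9);az=.38;P=.58*np.array([np.cos(az),np.sin(az)])
print(move_l([.413,.302,.130],.15),move_l([.413,.302,.088],.08,until_force=12))
s=get_state();print(s['position'],s['contact_force']);grab(50)
s0=get_state();print('gap',s0['finger_gap'],s0['contact_force'])
move_l([.413,.302,.215],.08)
s=get_state();print('lifted',s['finger_gap'],s['contact_force'],s['clock'])
F=cam("wrist");cv2.imwrite('pics/w2.png',F['img'][:,:,::-1])
E
```

```text
False False
[0.41322052 0.30213448 0.08824315] [0.37913609 0.42940628 0.20815213]
gap 0.4761026413338041 [0.31360987 0.0330879  4.32116331]
lifted 0.4784069854446251 [ 0.13197637  0.00556986 -3.12501359] 10.2833
```

View pics/w2.png

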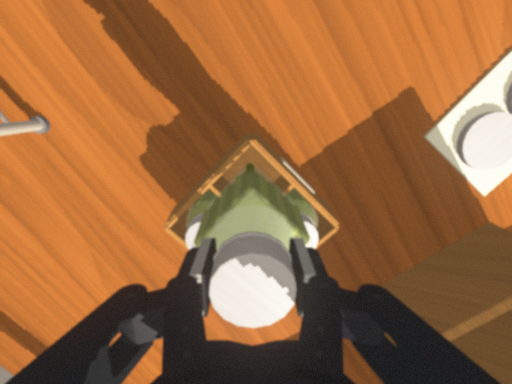

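The jar hangs upright between the pads, with the cap at about (252,275), and the round jars have not moved. Next I'll set it on the open worktop left of the rack and look from the side.

```bash
python3 - <<'E'
from h import *
az=.38;P=.58*np.array([np.cos(az),np.sin(az)]);r=down(0,146.9+np.degrees(az)-11.9)
movep([*P,.215],r)
move_l([*P,.092],.15)
print(move_l([*P,.078],.02,until_force=6));s=get_state();print(s['position'],s['contact_force'])
let_go();move_l([*P,.21],.15)
p,q=tilted(P,0,az);e=np.array([np.cos(az),np.sin(az)])
# back off in front of jar, tilted
back=p+np.array([*(-e*.07),.06])
for k in (back,p): print(ik(k,q))
movep([P[0]-.1,P[1]-.04,.26],r)
b2=p+np.array([*(-e*.06),.06]);print(ik(b2,q))
f=cam("top");print([(np.round(px2w(f,d['centre'],0),4).tolist(),round(d['score'],2)) for d in tip_of("top","jar")],P)
g=cam("scene");print([(np.round(px2w(g,d['centre'],0),4).tolist(),round(d['score'],2)) for d in tip_of("scene","jar")])
w=cam("wrist");print([(np.round(px2w(w,d['centre'],0),4).tolist(),round(d['score'],2)) for d in tip_of("wrist","jar")])
cv2.imwrite('pics/w3.png',w['img'][:,:,::-1]);print(get_state()['clock'])
T=np.linalg.inv(w['T'])
for z in (0,.072,.116):
    c=T@np.array([*P,z,1]);print('pred',z,c[0]/c[2]*w['fx']+w['cx'],c[1]/c[2]*w['fy']+w['cy'])
E
```

```text
True
[0.53927046 0.21523477 0.08458723] [ 0.21394749 -0.07788094  4.33606844]
None
[ 0.17569117  0.55511092 -1.18513795 -0.94434254  0.14396194 -0.14547739]
[ 0.13444066  0.29210906 -1.29476314 -0.78624756  0.17275491 -0.17539212]
[([0.5404, 0.2246], 0.43)] [0.53862549 0.21513387]
[([0.5382, 0.2166], 0.66)]
[([0.5408, 0.2196], 0.63), ([0.4019, 0.3681], 0.21)]
14.7833
pred 0 202.05680938250705 208.37448587999182
pred 0.072 192.62607056627496 228.98799246420504
pred 0.116 184.88908367667221 245.89933242373087
```

View pics/w3.png

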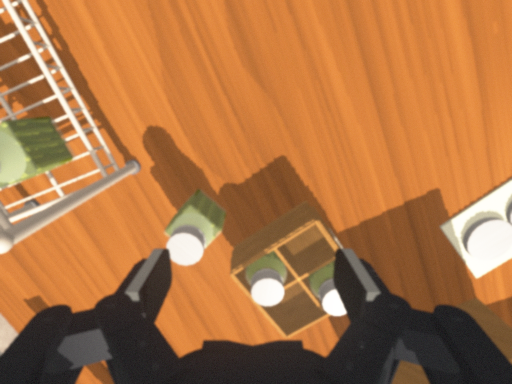

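The jar stands where predicted: its cap is at (186,245) against (185,246), and its sides are in line with the approach. I'll regrasp the body with the tool tilted 45°.

```bash
python3 - <<'E'
from h import *
az=.38;P=.58*np.array([np.cos(az),np.sin(az)]);e=np.array([np.cos(az),np.sin(az)])
p,q=tilted(P,0,az)
movep(p+np.array([*(-e*.06),.06]),q)
print(move_l(p,.08,until_force=10));s=get_state();print(s['position']-p,s['contact_force'])
grab(60);s=get_state();print('gap',s['finger_gap'],s['contact_force'])
print(move_l(p+[0,0,.1],.08));s=get_state();print(s['finger_gap'],s['contact_force'],s['clock'])
w=cam("wrist");a=w['img'];b=cam("scene")['img']
cv2.imwrite('pics/w4.png',cv2.resize(np.hstack([a,b]),(800,300))[:,:,::-1])
E
```

```text
False
[-2.84330469e-04 -5.96713022e-05  1.72666092e-04] [-0.04554034 -0.5444843   0.70824853]
gap 0.6428774045011503 [-4.94635147 -1.85862687  6.9296008 ]
False
0.6402063076420185 [-0.5795453   0.64656445 -2.91797767] 19.425
```

View pics/w4.png

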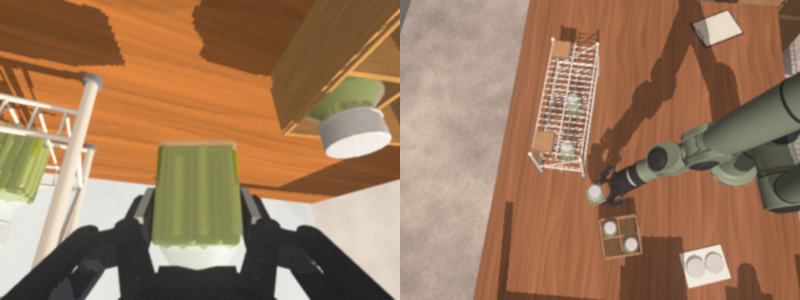

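The jar is held squarely on its flats and the view is clear. I'll carry it to in front of the gap and check from there.

```bash
python3 - <<'E'
from h import *
G=np.array([.6535,-.0447]);yaw=-.039;e=np.array([np.cos(yaw),np.sin(yaw)])
p,q=tilted(G-e*.127,.1,yaw)
move_l(p,.12,rot=q)
s=get_state();print(s['finger_gap'],s['contact_force'],s['clock'])
w=cam("wrist");cv2.imwrite('pics/w5.png',w['img'][:,:,::-1])
for n,z in [("shelf_left",.05),("lip",.077),("upper_front",.216)]: print(n,[(np.round(d['centre']),np.round(px2w(w,d['centre'],z),4).tolist(),round(d['score'],2)) for d in tip_of("wrist",n)])
T=np.linalg.inv(w['T'])
for nm,c in (("L",[.6571,.0506]),("R",[.658,-.140])):
  for z in (.05,.122,.166):
    k=T@np.array([*c,z,1]);print('pred',nm,z,k[0]/k[2]*w['fx']+w['cx'],k[1]/k[2]*w['fy']+w['cy'])
f=cam("top");print([(np.round(px2w(f,d['centre'],.05),4).tolist(),round(d['score'],2)) for d in tip_of("top","shelf_left")])
g=cam("scene");print([(np.round(px2w(g,d['centre'],.05),4).tolist(),round(d['score'],2)) for d in tip_of("scene","shelf_left")])
E
```

```text
0.6431197085151924 [ 0.477397    0.24200593 -4.38452154] 21.7917
shelf_left [(array([335., 207.]), [0.6627, 0.0486], 0.67)]
lip [(array([196., 176.]), [0.5412, -0.0806], 0.75), (array([171., 206.]), [0.5922, -0.1143], 0.59)]
upper_front []
pred L 0.05 337.54413730298273 204.8443018349699
pred L 0.122 347.17424818498927 270.47583508897856
pred L 0.166 354.20693579312456 318.40530093560767
pred R 0.05 168.60134810119703 207.85601884776253
pred R 0.122 159.43062192901647 272.14945899589645
pred R 0.166 152.76320355776232 318.892896314434
[([0.6455, 0.0455], 0.6), ([0.5985, -0.1131], 0.49)]
[([0.6536, 0.0519], 0.96), ([0.4075, 0.3769], 0.46), ([0.5906, -0.118], 0.22)]
```

View pics/w5.png

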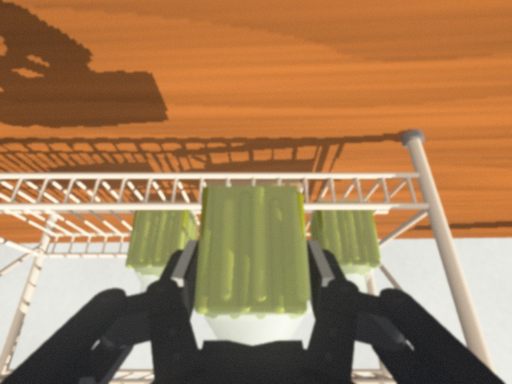

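The shelf jars sit at about (162,240) and (345,240), against predicted 164 and 342. The gap centre matches at column 253, and the lip rod at row 207 gives x = 0.592, as expected. I'll insert the jar now.

```bash
python3 - <<'E'
from h import *
G=np.array([.6535,-.0447]);yaw=-.039;e=np.array([np.cos(yaw),np.sin(yaw)])
def go(dx,z,v,fo=None):
    p,_=tilted(G-e*dx,z,yaw);r=move_l(p,v,until_force=fo);s=get_state();print(dx,z,r,s['position']-p,np.round(s['contact_force'],1),round(s['clock'],1));return r
go(.127,.087,.08)
if not go(0,.087,.08,10):
    go(0,.056,.05,10)
    go(0,.044,.015,5)
    w=cam("wrist")['img'];b=cam("scene")['img'];cv2.imwrite('pics/w6.png',cv2.resize(np.hstack([w,b]),(800,300))[:,:,::-1])
E
```

```text
0.127 0.087 False [-0.00056088  0.00020288 -0.00074008] [ 0.3  0.1 -2.7] 22.5
0 0.087 False [-5.15778872e-04  4.53922981e-05 -2.17668453e-04] [ 0.3  0.3 -3.9] 24.2
0 0.056 False [ 1.27897460e-04 -3.32236913e-05 -2.01213708e-05] [ 0.5 -0.3 -3.7] 25.0
0 0.044 True [ 3.74950233e-04 -8.72935964e-05  6.80639233e-03] [-1.1 -0.3  2.9] 25.5
```

View pics/w6.png

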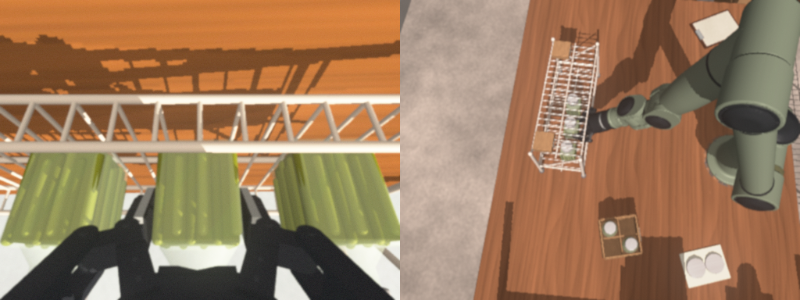

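```bash
python3 - <<'E'
from h import *
w=cam("wrist");cv2.imwrite('pics/w7.png',cv2.resize(w['img'][110:330],None,fx=1.5,fy=1.5)[:,:,::-1])
T=np.linalg.inv(w['T'])
def pr(c,z):
    k=T@np.array([*c,z,1]);return np.round([(k[0]/k[2]*w['fx']+w['cx'])*1.5,((k[1]/k[2]*w['fy']+w['cy'])-110)*1.5]).tolist()
for nm,c,a in (("L",[.6571,.0506],-.039),("R",[.658,-.140],-.039),("J",[.6535,-.0447],-.039)):
  ex=np.array([np.cos(a),np.sin(a)]);ey=np.array([-ex[1],ex[0]])
  print(nm,[(z,[pr(np.array(c)+ex*i*.028+ey*j*.028,z) for i,j in ((-1,1),(-1,-1),(1,1),(1,-1))]) for z in (.05,.122)])
E
```

```text
L [(0.05, [[717.0, 90.0], [564.0, 90.0], [635.0, 151.0], [518.0, 151.0]]), (0.122, [[805.0, 304.0], [612.0, 304.0], [682.0, 314.0], [544.0, 314.0]])]
R [(0.05, [[203.0, 102.0], [57.0, 102.0], [245.0, 157.0], [133.0, 157.0]]), (0.122, [[161.0, 306.0], [-22.0, 306.0], [221.0, 315.0], [89.0, 315.0]])]
J [(0.05, [[456.0, 91.0], [302.0, 91.0], [437.0, 151.0], [321.0, 151.0]]), (0.122, [[476.0, 304.0], [282.0, 304.0], [448.0, 314.0], [310.0, 314.0]])]
```

View pics/w7.png

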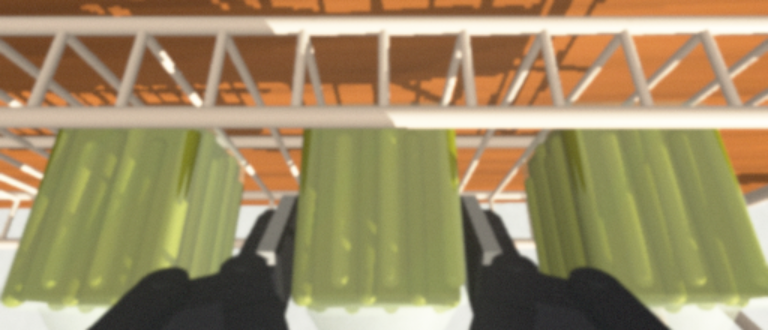

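The two side gaps are symmetric to within about 2 mm, the jar is parallel to the lip rod, and the deck is carrying its weight. I'll release it and back out over the lip.

```bash
python3 - <<'E'
from h import *
yaw=-.039;e=np.array([np.cos(yaw),np.sin(yaw)])
let_go();s=get_state();print(s['finger_gap'],np.round(s['contact_force'],1))
p=s['position']
for bx,up in ((.075,.038),(.125,.07)):
    r=move_l(p+np.array([*(-e*bx),up]),.06,until_force=10);s=get_state();print(r,np.round(s['contact_force'],1),s['clock'])
w=cam("wrist");a=w['img'];f=cam("top");
cv2.imwrite('pics/w8.png',np.hstack([cv2.resize(a,(400,300)),cv2.resize(f['img'][90:240,215:415],(400,300))])[:,:,::-1])
for c,k in (("wrist",w),("top",f),("scene",cam("scene"))):
    print(c,[(np.round(px2w(k,d['centre'],.05),4).tolist(),round(d['score'],2)) for n in ("jar","shelf_left") for d in tip_of(c,n)])
E
```

```text
0.9977003478325336 [ 0.6 -0.2 -0.3]
False [-0.4  1.  -0.2] 27.6167
False [ 0.   0.1 -0.5] 28.7583
wrist [([0.6528, -0.0475], 0.73), ([0.6594, 0.0518], 0.71), ([0.6704, -0.1392], 0.7)]
top [([0.6504, -0.0459], 0.84), ([0.6519, 0.0369], 0.83)]
scene [([0.6662, -0.0469], 0.88), ([0.6645, 0.046], 0.57)]
```

View pics/w8.png

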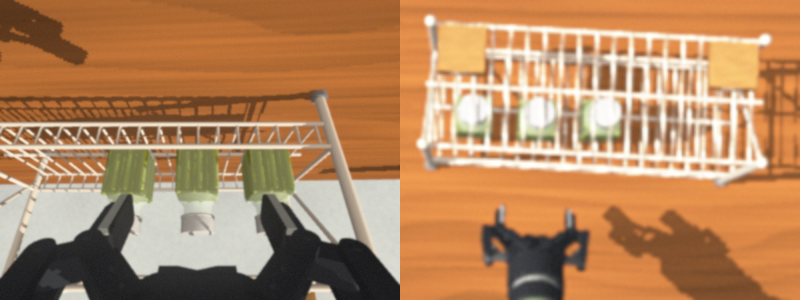

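The three jars stand upright in a row with the new one in the middle, and the gripper is clear of everything.

```bash
python3 -c "
from cell import *
print(sign_off(),get_state()['clock'])"
```

```text
the job is handed in; nothing more can be done
the job is handed in; nothing more can be done
```

The square jar is standing on the rack's lower deck between its two neighbours. I let go of it and handed the job in after about 29 s of robot time; no verdict is reported.

**What I did:** I lifted the jar out of the carton by its cap, with the jaws along the carton's diagonal. I set it on the clear worktop and gripped it again on its flat sides with the tool tilted 45°. I then carried it over the lip with its underside at about 87 mm, lowered it until it touched the deck (force change of about 6 N), released it and backed out.

**Last checks:**
- **Position:** the final pictures show three upright jars in a row, with the placed one in the middle. The wrist view puts it at about (0.653, -0.047), roughly 63 mm behind the lip. That is about 99 mm from the left jar and 93 mm from the right.
- **Squareness:** its front looked parallel to the lip rod just before release. I did not measure the angle afterwards.
- **Contact:** the force on the tool was close to zero after I backed out, so the gripper was touching nothing.
- **Other jars:** the shelf jars and the round jars showed no visible movement in the pictures taken along the way. I did not check the round jars again at the end.

**Disagreements:** the cameras differed by about 15 mm on the placed jar's x. The scene camera said 0.666, while the wrist and top cameras said 0.653 and 0.650. The arm's own target was 0.6535, so I trusted the lower values. The scene camera's value would still be inside the tolerance.

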